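# Latch the toolbox and hang it on the scale

### The arm

A 7-joint arm with a two-finger parallel gripper is mounted at the origin on the work surface. World frame = base frame: x ahead of the robot, y to its left, z up, the work surface at z = 0. Lengths are in mm, angles in rad, forces in N, time in s.
With the tool pointing down it reaches from about 350 to 900 mm from the base axis. Payload 8.1 kg.
Tool frame: the origin (TCP) lies midway between the tips of the shut fingers; the grasp point (between the pads) lies 19 mm behind it; x points along the fingers, y is the direction in which the jaws open and shut, and the axes are right-handed (so a half turn about x gives the same grasp; the last joint's range is limited). The gripper opens to 92 mm and grips with 3 to 60 N. Pads are 19 mm wide; open, the fingers measure 130 mm over their backs; the gripper's body (75 mm by 190 mm) begins 47 mm behind the grasp point.
Start: joints at [-1.212, 0.434, 0.025, 1.573, -0.012, 1.134, -0.075], TCP at [278.503, 559.533, 226.742] pointing down, gripper open.
Joint ranges: [-2.62, 2.62], [-0.44, 2.09], [-1.27, 1.32], [0.08, 2.57], [-1.32, 4.46], [0.12, 2], [-2.74, 2.74]. Speed limits (rad/s): [2.22, 2.22, 3.01, 3.01, 3.14, 3.14, 3.14].

### API

Orientations are given as a unit quaternion [x, y, z, w].
In Python, from bench import arm, capture, camera_params, finder gives the robot as it stands.
- The arm moves only by the tool arm_command, never from a script. Its argument "plan" is a list that holds one entry, the list of rows, each a list of 7 numbers: the shift along the tool's x, y, z in mm, then the turn, a rotation vector about the tool's x, y, z in rad, then the opening, from 0 (shut) to 1 (fully open). A call has exactly 10 rows; each row shifts and turns the commanded pose from where the row before left it, along the tool's axes as they then stand; what a row does not reach is not made up. A row lasts 1/8 s, in which the tool goes at most 62.5 mm and 10.7 degrees, less where a joint would pass 70% of its speed; a pose out of reach is approached as far as the arm can. A call is refused whole if a number of a shift passes 62.5 or a number of a turn 0.188, either way. A call with a gripper value outside its range is refused whole. The fingers move at their own pace and stop on an object; the grip force is fixed at half the most. Time passes only in rows, so rows that do not move let the fingers close, or fill a call up. It gives the time, the measured TCP pose, the force and the opening at its end, in the units of the state.
- arm.state(): the state, without advancing time (a new reading comes with each control period).
- capture(name): name is "scene" or "top" or "wrist"; returns the picture (384x512x3 uint8, red, green, blue); there is no depth.
- camera_params(name): a dict with "fx", "fy", "cx", "cy" (pixels), "D" ([k1, k2, p1, p2, k3] as OpenCV has them; the pictures are not rectified), "R" (3x3) and "t" (3): a world point X has camera coordinates R X + t; the wrist camera has in their place "mount" (4x4, takes a point from camera to tool coordinates, whose origin is the TCP and whose axes are the tool frame's). Camera axes: x right, y down, z forward; pixel columns grow to the right and rows downward; lengths in mm; the calibration is good to about 2 mm. A picture is of the moment at which its call begins: read the wrist's pose just before it. camera_params takes no time and is no camera call.
- arm.sign_off(): hands the job in, once; it reports no verdict.
Trained networks look in the newest picture that a camera, given by its name, has taken for a name from the list of things; names that differ only in an ending like _2 or _b are one class to them, and where a whole thing is asked for, a point or a joint stands for the part that bears it (a point fixed in the world has none). Each returns a list of dicts, best first, with "score" (0 to 1); they miss things now and then, are a little off and sometimes report something else, mostly with a low value. They report only what shows in the picture. A call takes as long as a camera call.
- finder.look_for(camera, target): "at" ([column, row] in pixels, amid what is visible of it).
The state is a dict: "time_s": time; "qpos": joint angles; "joint_velocities": joint speeds; "tau": joint torques, N m; "tcp_pos": TCP position; "eef_rot": TCP orientation; "force": force on the tool from outside, world axes, zero at the start; "moment": the same for the moment, N m; "opening": finger opening in mm.
Only numpy, scipy, OpenCV 4.12 (cv2) and the standard library are available. Lean on these libraries where they do the work, as an engineer would, in place of code of your own. Each camera call takes 0.05 s, during which the arm holds its last target. There are 200 camera calls.

### The job

The green toolbox is to be weighed before it goes in the post. Slide the steel clamp latch on its front fully home so that the lid is fastened, then pick the box up by its handle and hang it by the middle of the handle on the hook of the hanging scale. Lower it gently so that the sprung hook takes the weight without being dropped on or pulled down to its stop, let go, and leave the box hanging level and still, clear of everything below, with the other things on the worktop where they are.

Things in the scene. Friction and masses are not known exactly. Their poses are not given: they have to be found in the camera images.
- toolbox: Compact green plastic toolbox, lid down: 236 mm long (its y), 110 mm deep (its x), 80 mm high to the top of the lid, with a black handle on the lid. Origin: centre of the underside, z up. The front, with the latch, is its -x side. Mass 0.43 to 0.66 kg, centre of mass near the middle, about 50 mm up
- handle_mid (a point): Middle of the handle bar, on its axis, 130 mm above the box's underside, over the middle of the lid; axes as the toolbox. The bar is round, 14 mm thick, along y, rigid with the box; uprights (16 mm along y, 22 mm along x) at y = +-95 mm carry it, so 174 mm of bar are free, with 43 mm of room between bar and lid
- latch (a joint): How far the sliding clamp latch stands open, m: 0 = fully home (fastened, against its stop), 0.036 = fully open; it begins 0.020 to 0.034 open. It slides along the toolbox's y and goes home towards its -y: to the right when you look at the front of the box, until it stands at the middle of the front. Friction 1.5 N, stays where it is left
- latch_grip (a point): Point on the latch's upright steel thumb grip, 10 mm below its top; axes as the toolbox. In the toolbox frame: x = -73 mm, y = joint value, z = 87.5 mm. The grip is 16 mm thick in y, 18 mm in x, top at 97.5 mm; 9 mm free between it and the front wall, free on both y sides. It rises from the steel clamp plate (40 mm long in y, top at 68.5 mm) on a green ledge
- scale_stand: Fixed stand of the hanging scale. Origin on the worktop straight below the hook. Foot plate 12 mm thick, x = -40 to 185 mm, y = -120 to 55 mm; a 22 mm post at x = +150, y = -90 mm and an arm 585 mm up carry the scale, an upright tube of 35 mm diameter over the hook, 340 to 540 mm up. Its -x side, where the hook opens, faces roughly towards the robot
- hook_seat (a point): Bottom of the inside of the hook, where the underside of the handle bar comes to rest; 215 mm up unloaded, moves with the hook; axes as the stand. Flat steel bar, 16 mm wide (y), bent in the x-z plane: a V-bottomed U 30 mm wide inside, tip at x = -22 mm, 24 mm above the seat, shank at x = +17 mm up to 66 mm, then back to x = 0 at 100 mm. A bar along y goes in over the tip from -x, then down
- hook (a joint): How far the hook has dipped, m: 0 = unloaded (top stop), 0.050 = bottom stop. Spring 250 N/m, so the box draws it 16 to 25 mm down; lightly damped: it bobs for about a second after a jolt
- cup_a: White porcelain espresso cup, 62 mm wide, 56 mm high, with a small handle; origin at the centre of the underside, z up; a bystander, to be left alone
- cup_b: The second espresso cup, just like the first; a bystander
- pepper_mill: Stainless pepper mill, 56 mm wide, 174 mm high; origin at the centre of the underside; a bystander
- stopper: Glass carafe stopper with a ball top, standing on its cork, 44 mm wide, 69 mm high; origin at the centre of the underside; a bystander
- sugar_jar: White lidded sugar jar, 76 mm wide, 115 mm high; origin at the centre of the underside; a bystander
- tamper: Coffee tamper, 58 mm wide, 91 mm high; origin at the centre of the underside; a bystander
- milk_jug: Small steel milk jug, 76 mm wide, 85 mm high, with a handle; origin at the centre of the underside; a bystander

How it is judged (in metres and radians):
On the way, in this order (a step that is already met when the one before it is completed fails the run):
1. the latch is fully home (within 2.5 mm) while the box still stands on the worktop (value of joint latch below 0.0025 m and height (world z) of toolbox below 0.015 m), for 0.2 s.
2. the handle lies in the hook and the hook has dipped under the weight (distance between handle_mid and hook_seat below 0.03 m and contact force between toolbox and hook above 2.5 N and value of joint hook above 0.01 m), for 0.2 s.
At the end, for the whole second after the job is handed in: Latch home within 3.5 mm; toolbox released, hanging in the hook with the handle's middle within 30 mm of the seat, level to 12 degrees, underside 25 mm or more above the worktop; hook dipped over 10 mm and still (under 20 mm/s); box at rest (under 50 mm/s, 0.5 rad/s) (all of step 2 and value of joint latch below 0.0035 m and velocity of joint hook between -0.02 and 0.02 m/s and height (world z) of toolbox above 0.025 m and angle between toolbox's own z axis and vertical below 0.22 rad and linear speed of toolbox below 0.05 m/s and angular speed of toolbox below 0.5 rad/s); the robot touches nothing.
It fails at once if the box is dropped on to the hook: the hook goes down faster than 0.3 m/s (velocity of joint hook above 0.3 m/s).
It fails at once if the hook is pulled down to its stop (46 mm) (value of joint hook above 0.046 m).
It fails at once if the box is lifted off the worktop with its latch open (height (world z) of toolbox above 0.03 m and value of joint latch above 0.006 m).
It fails at once if a bystander is knocked over or pushed more than 40 mm (distance of any of cup_a, cup_b, pepper_mill, stopper, sugar_jar, tamper, milk_jug from where it was at the start of the episode above 0.04 m or angle between any of cup_a, cup_b, pepper_mill, stopper, sugar_jar, tamper, milk_jug's own z axis and vertical above 0.5 rad).
It also fails if it takes over 70 s, if anything falls off the work surface, if the arm or the gripper's body presses on something with over 40 N, if the wrist force passes 120 N, or if a joint passes its speed limit or range.

## Working session

There is one attempt and no reset: what is moved stays moved. The work goes in short steps, Python scripts to look and compute and a tool call to move; the robot and the scene stay as the last step left them, time stands still between calls to the robot, and variables do not carry over. Pictures are saved under pics/ and viewed, about 8 in all and at most 12, crops included, and the job is handed in when it is done.

Besides the shell and the picture viewer there is one more tool, called after "Call:" as a command line: name --argument value ..., lists and objects as JSON in quotes. arm_command: Moves the arm, as the interface text tells. Its arguments: {"type":"object","properties":{"plan":{"type":"array","items":{"type":"array","items":{"type":"array","items":{"type":"number"}}}}},"required":["plan"]}

```bash
mkdir -p pics && ls
python3 - <<'E'
from bench import arm,capture,camera_params,finder
import cv2,numpy as np
s=arm.state();print(s)
ims=[]
for n in ["scene","top"]:
    im=capture(n);cv2.imwrite(f"pics/{n}0.png",im[:,:,::-1])
    p=camera_params(n);print(n,{k:np.round(v,4).tolist() for k,v in p.items()})
    for t in ["toolbox","handle_mid","latch","latch_grip","scale_stand","hook","cup_a","pepper_mill","stopper","sugar_jar","tamper","milk_jug"]:
        try:print(t,[(np.round(d["at"]).tolist(),round(d["score"],2)) for d in finder.look_for(n,t)][:3])
        except Exception as e:print(t,e)
print(np.round(camera_params("wrist")["mount"],3).tolist(),{k:v for k,v in camera_params("wrist").items() if k!="mount"})
E
```

```text
pics
{'time_s': 0.0, 'qpos': array([-1.2116201 ,  0.43520126,  0.02498356,  1.57410987, -0.01160906,
        1.13398742, -0.07508954]), 'joint_velocities': array([-0.00080177, -0.00128074,  0.00179102, -0.00203749, -0.00154869,
       -0.00097661,  0.00040208]), 'tau': array([ 1.15028459e-03, -6.67854238e+01,  9.86187011e-01, -3.14474702e+01,
       -6.02759072e-02,  4.23740828e-02,  1.86851898e-04]), 'tcp_pos': array([278.28698511, 559.05105449, 225.9536451 ]), 'eef_rot': array([ 0.16129469,  0.68841498, -0.16238709,  0.68825815]), 'force': array([-0.4493575 , -0.32342292,  0.024686  ]), 'moment': array([-0.01230201,  0.02067287, -0.0166451 ]), 'opening': 91.94776224106396}
scene {'fx': 459.7876, 'fy': 459.7876, 'cx': 251.3832, 'cy': 182.239, 'D': [0.0009, 0.0, 0.0, 0.0, 0.0], 'R': [[-0.0307, 0.9993, -0.0206], [0.601, 0.002, -0.7992], [-0.7986, -0.0369, -0.6007]], 't': [12.4701, -232.406, 1917.4841]}
toolbox [([320.0, 186.0], 0.69), ([166.0, 134.0], 0.5)]
handle_mid [([322.0, 183.0], 0.93), ([114.0, 182.0], 0.75)]
latch []
latch_grip []
scale_stand [([166.0, 144.0], 0.79)]
hook [([1
[... 600 characters left out ...]
0.94)]
handle_mid [([196.0, 242.0], 0.81), ([412.0, 195.0], 0.15)]
latch [([190.0, 262.0], 0.48)]
latch_grip [([192.0, 264.0], 0.57)]
scale_stand [([356.0, 187.0], 0.69)]
hook []
cup_a [([413.0, 236.0], 0.83), ([270.0, 240.0], 0.74)]
pepper_mill [([412.0, 193.0], 0.64)]
stopper [([266.0, 206.0], 0.53)]
sugar_jar [([197.0, 240.0], 0.42)]
tamper [([121.0, 216.0], 0.57)]
milk_jug [([261.0, 153.0], 0.73)]
[[0.001, -0.274, 0.962, -159.268], [1.0, -0.001, -0.001, -1.513], [0.001, 0.962, 0.274, -73.349], [0.0, 0.0, 0.0, 1.0]] {'fx': 325.2557577788471, 'fy': 325.2557577788471, 'cx': 255.4020783991373, 'cy': 195.42985027033083, 'D': array([0.02950606, 0.        , 0.        , 0.        , 0.        ])}
```

Run:
```python
import cv2,numpy as np
a=cv2.imread("pics/scene0.png")[80:270,70:440];b=cv2.imread("pics/top0.png")[120:300,80:450]
a=cv2.resize(a,(584,300),interpolation=cv2.INTER_CUBIC);b=cv2.resize(b,(616,300),interpolation=cv2.INTER_CUBIC)
o=np.zeros((600,616,3),np.uint8);o[:300,:584]=a;o[300:]=b;cv2.imwrite("pics/v1.png",o)
```

```text
(no output)
```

View pics/v1.png

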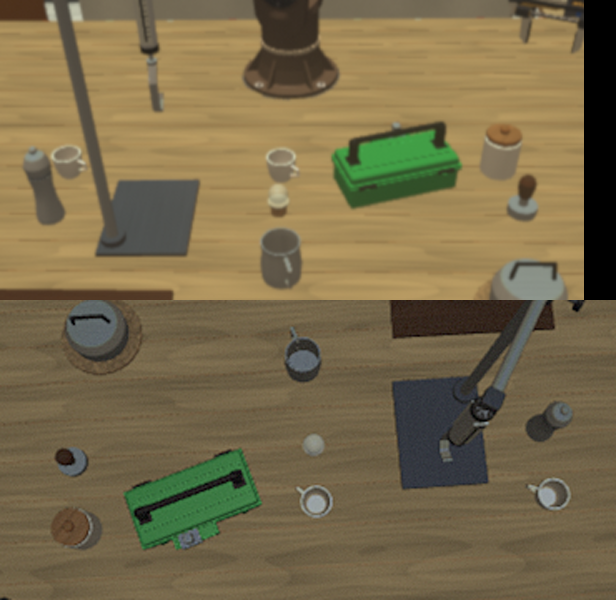

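```bash
cat > h.py <<'E'
import numpy as np,cv2
from bench import arm,capture,camera_params,finder
from scipy.spatial.transform import Rotation as Ro
def cam(n,s=None):
    p=camera_params(n);K=np.array([[p["fx"],0,p["cx"]],[0,p["fy"],p["cy"]],[0,0,1]])
    if n=="wrist":
        s=s or arm.state();M=np.array(p["mount"]);T=np.eye(4);T[:3,:3]=Ro.from_quat(s["eef_rot"]).as_matrix();T[:3,3]=s["tcp_pos"]
        E=np.linalg.inv(T@M);return K,np.array(p["D"]),E[:3,:3],E[:3,3]
    return K,np.array(p["D"]),np.array(p["R"]),np.array(p["t"])
def ray(c,px):
    K,D,R,t=c;u=cv2.undistortPoints(np.array([[px]],float),K,D)[0,0]
    return -R.T@t,R.T@np.array([u[0],u[1],1.])
def plane(c,px,z):
    o,d=ray(c,px);return o+d*(z-o[2])/d[2]
def tri(c1,p1,c2,p2):
    o1,d1=ray(c1,p1);o2,d2=ray(c2,p2);A=np.stack([d1,-d2],1);k=np.linalg.lstsq(A,o2-o1,rcond=None)[0]
    a,b=o1+k[0]*d1,o2+k[1]*d2;return (a+b)/2,np.linalg.norm(a-b)
def proj(c,X):
    K,D,R,t=c;return cv2.projectPoints(np.atleast_2d(np.array(X,float)),cv2.Rodrigues(R)[0],t,K,D)[0][:,0]
E
python3 - <<'E'
from h import *
T=cam("top");S=cam("scene");np.set_printoptions(precision=1,suppress=True)
t=lambda x,y:(80+x/1.665,120+(y-300)/1.6667); s=lambda x,y:(70+x/1.578,80+y/1.579)
for n,a,b in [("hL",t(142,517),s(442,129)),("hR",t(240,478),s(353,153)),("hook",t(446,455),s(158,108)),("mid",t(191,498),s(397,142))]: print(n,tri(T,a,S,b))
for a in [(142,517),(191,498),(240,478)]:print("h130",plane(T,t(*a),130))
C=np.array([plane(T,t(*a),12) for a in [(393,382),(403,487),(487,483),(475,377)]]);print(C)
M=np.array([[185,55],[-40,55],[-40,-120],[185,-120]],float)
A=cv2.estimateAffinePartial2D(M,C[:,:2].copy())[0];print(A,np.arctan2(A[1,0],A[0,0]))
for n,a in dict(cupA=(316,501),cupB=(553,493),mill=(541,432),stop=(313,445),jar=(75,527),tamp=(70,462),jug=(302,362)).items():print(n,plane(T,t(*a),40))
E
```

```text
hL (array([423.4, 322.3, 111.8]), np.float64(5.561389321508968))
hR (array([488.4, 137.3,  98. ]), np.float64(4.094105598324414))
hook (array([ 493.5, -240.4,  209. ]), np.float64(2.7284133026991335))
mid (array([455. , 229.6, 101.6]), np.float64(1.6575208775380368))
h130 [421.3 315.8 130. ]
h130 [451.4 224.7 130. ]
h130 [483.7 132.7 130. ]
[[ 682.7 -180.3   12. ]
 [ 465.  -183.5   12. ]
 [ 463.9 -352.    12. ]
 [ 684.  -349.8   12. ]]
[[   1.    -0.   503.3]
 [   0.     1.  -235.4]] 0.007717419888561047
cupA [443.3  -7.5  40. ]
cupB [ 433.8 -472.4   40. ]
mill [ 556.4 -463.2   40. ]
stop [555.   -7.9  40. ]
jar [418.2 465.1  40. ]
tamp [547.2 476.   40. ]
jug [727.7   4.9  40. ]
```

```bash
cat >> h.py <<'E'
np.set_printoptions(precision=3,suppress=True)
def goal(yaw,tilt=0,flip=1):
    """box-type yaw; tool x down; flip=1: tool y along box +y.. columns = tool x,y,z in world"""
def delta(pos,Rt):
    s=arm.state();R=Ro.from_quat(s["eef_rot"]);Rt=Ro.from_matrix(Rt)
    print("rotvec(tool)",(R.inv()*Rt).as_rotvec(),"shift in present axes",R.inv().apply(np.array(pos)-s["tcp_pos"]),"in goal axes",Rt.inv().apply(np.array(pos)-s["tcp_pos"]))
E
sed -i '/^def goal/,/^    """box/d' h.py
python3 - <<'E'
from h import *
T=cam("top")
s=arm.state();print(Ro.from_quat(s["eef_rot"]).as_matrix())
print(plane(T,(192,264),90),plane(T,(190,262),90))
yaw=.33;c,n=np.cos(yaw),np.sin(yaw)
for sg in (1,-1):
    x=np.array([0,0,-1.]);y=sg*np.array([-n,c,0]);R=np.stack([x,y,np.cross(x,y)],1)
    delta([373,227,240],R)
E
```

```text
[[ 0.     0.446  0.895]
 [ 0.     0.895 -0.446]
 [-1.     0.     0.   ]]
[377.744 240.759  90.   ] [384.296 246.888  90.   ]
rotvec(tool) [-0.792  0.    -0.   ] shift in present axes [ -13.274 -255.624  232.794] in goal axes [ -13.245 -345.254  -18.354]
rotvec(tool) [ 2.35 -0.   -0.  ] shift in present axes [ -13.274 -255.624  232.794] in goal axes [-13.245 345.254  18.354]
```

Call:
arm_command --plan '[[[-3,0,0,-0.158,0,0,1],[-3,0,0,-0.158,0,0,1],[-3,0,0,-0.158,0,0,1],[-3,0,0,-0.159,0,0,1],[-3,0,0,-0.159,0,0,1],[0,-60,-8,0,0,0,1],[0,-60,-8,0,0,0,1],[0,-60,-8,0,0,0,1],[0,-60,-8,0,0,0,1],[0,-60,-8,0,0,0,1]]]'

```text
time_s: 2.55
tcp_pos: [338.2, 260.9, 242.0]
eef_rot: [-0.116, 0.697, 0.116, 0.698]
force: [1.4, -1.3, -0.9]
opening: 92.1
```

Run:
```python
from h import *
s=arm.state();im=capture("wrist");cv2.imwrite("pics/w1.png",im[:,:,::-1]);np.save("w1.npy",np.r_[s["tcp_pos"],s["eef_rot"]])
print(s["tcp_pos"],s["eef_rot"],[finder.look_for("wrist",t)[:2] for t in ["latch_grip","handle_mid"]])
```

```text
[338.202 260.851 241.962] [-0.116  0.697  0.116  0.698] [[{'at': [223.3, 205.0], 'score': 0.9}], [{'at': [18.3, 181.1], 'score': 0.74}, {'at': [214.6, 231.8], 'score': 0.64}]]
```

View pics/w1.png

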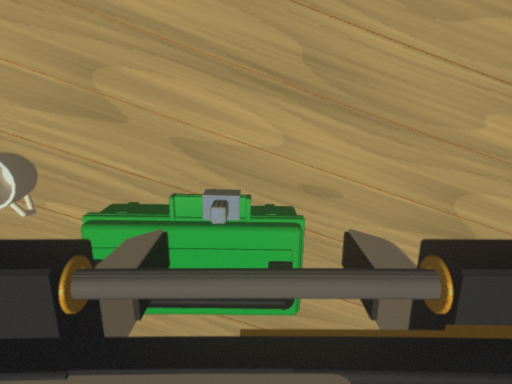

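Run:
```python
from h import *
w=np.load("w1.npy");W=cam("wrist",dict(tcp_pos=w[:3],eef_rot=w[3:]));S=cam("scene");T=cam("top")
A=plane(W,(84,216),80);B=plane(W,(304,216),80);d=B-A;print("lid front corners",A,B,np.linalg.norm(d),"yaw",np.arctan2(-d[0],d[1]))
print("box centre",(A+B)/2+55*np.array([np.cos(.33),np.sin(.33),0]))
A=plane(W,(84,312),80);B=plane(W,(300,312),80);print("back",A,B)
print("grip top",plane(W,(219,213),97.5),"grip tri", tri(W,(219,213),T,(192,264)))
print("handle end",plane(W,(280,264),137))
im=cv2.imread("pics/w1.png")[185:325,70:320];cv2.imwrite("pics/w1c.png",cv2.resize(im,(800,448),interpolation=cv2.INTER_CUBIC))
```

```text
lid front corners [433.163 103.718  80.   ] [359.61  320.098  80.   ] 228.53977586633124 yaw 0.3276711950254812
box centre [448.419 229.731  80.   ]
back [546.833 125.778  80.   ] [469.116 357.418  80.   ]
grip top [378.721 235.041  97.5  ] grip tri (array([375.668, 236.523, 108.217]), np.float64(3.3646197079601547))
handle end [392.877 301.086 137.   ]
```

View pics/w1c.png

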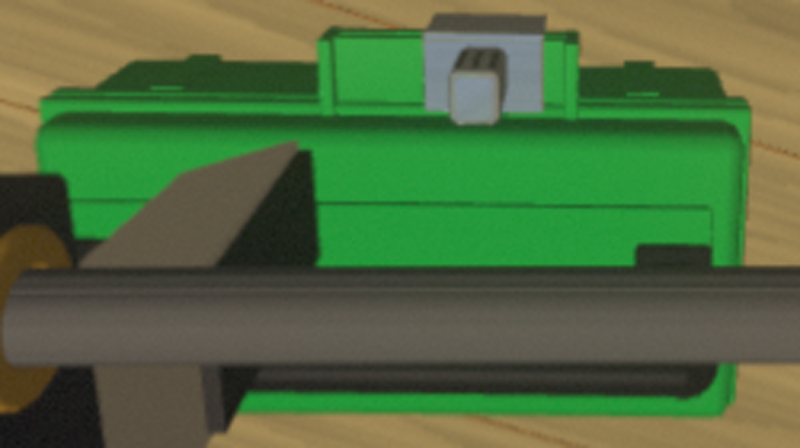

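Call:
arm_command --plan '[[[5,-10,8,0,0,0,1],[15,-14,11,0,0,0,1],[20,-14,11,0,0,0,1],[20,0,0,0,0,0,1],[15,0,0,0,0,0,1],[10,0,0,0,0,0,1],[0,0,0,0,0,0,1],[0,0,0,0,0,0,1],[0,0,0,0,0,0,1],[0,0,0,0,0,0,1]]]'

```text
time_s: 3.95
tcp_pos: [378.8, 236.7, 157.1]
eef_rot: [-0.116, 0.697, 0.116, 0.698]
force: [-0.8, 0.3, 0.4]
opening: 92.1
```

Run:
```python
from h import *
s=arm.state();im=capture("wrist");cv2.imwrite("pics/w2.png",im[:,:,::-1]);np.save("w2.npy",np.r_[s["tcp_pos"],s["eef_rot"]])
print(s["tcp_pos"],s["eef_rot"],[finder.look_for("wrist",t)[:2] for t in ["latch_grip","handle_mid"]])
```

```text
[378.829 236.709 157.139] [-0.116  0.697  0.116  0.698] [[{'at': [254.4, 202.1], 'score': 0.89}], [{'at': [232.6, 239.0], 'score': 0.86}]]
```

View pics/w2.png

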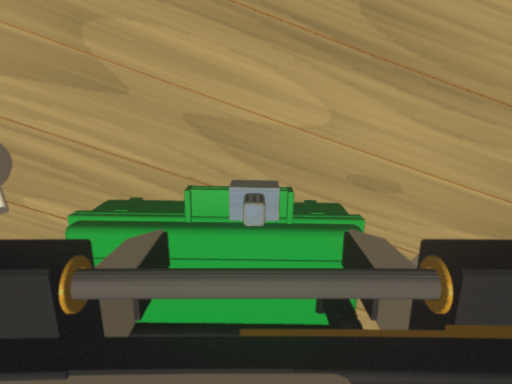

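Run:
```python
from h import *
g=lambda f:(lambda w:cam("wrist",dict(tcp_pos=w[:3],eef_rot=w[3:])))(np.load(f))
W1=g("w1.npy");W2=g("w2.npy")
# light top face of the grip, segmented in both
for f,box in (("w1",(200,230,206,232)),("w2",(194,230,238,270))):
    im=cv2.imread(f"pics/{f}.png");r0,r1,c0,c1=box
    print(f);print(im[r0:r1:2,(219 if f=="w1" else 254)].tolist())
print(tri(W1,(218.5,224),W2,(254.5,225)),"back edge tri")
print(plane(W2,(254.5,225),97.5),plane(W1,(218.5,224),97.5),"back edge of top face")
```

```text
w1
[[71, 80, 78], [43, 56, 56], [48, 60, 60], [67, 79, 80], [124, 137, 133], [157, 147, 133], [153, 145, 131], [148, 143, 128], [146, 142, 128], [143, 142, 128], [143, 144, 129], [130, 139, 127], [51, 86, 49], [43, 107, 33], [51, 133, 34]]
w2
[[62, 72, 73], [46, 52, 53], [47, 57, 55], [43, 54, 52], [77, 86, 86], [121, 138, 132], [144, 144, 131], [156, 145, 131], [154, 146, 132], [152, 145, 132], [149, 145, 131], [145, 142, 128], [143, 141, 127], [143, 143, 128], [145, 145, 132], [133, 143, 132], [61, 86, 58], [44, 95, 31]]
(array([389.249, 237.832,  97.931]), np.float64(0.9799464407336218)) back edge tri
[388.905 237.729  97.5  ] [389.93  237.971  97.5  ] back edge of top face
```

Call:
arm_command --plan '[[[10,-2,1,0,0,0,1],[20,0,0,0,0,0,1],[20,0,0,0,0,0,1],[20,0,0,0,0,0,1],[10,0,0,0,0,0,1],[5,0,0,0,0,0,1],[0,0,0,0,0,0,0.2],[0,0,0,0,0,0,0],[0,0,0,0,0,0,0],[0,0,0,0,0,0,0]]]'

```text
time_s: 5.35
tcp_pos: [380.4, 235.1, 72.0]
eef_rot: [-0.116, 0.697, 0.116, 0.698]
force: [0.3, 0.4, -0.5]
opening: 56.6
```

Call:
arm_command --plan '[[[0,0,0,0,0,0,0],[0,0,0,0,0,0,0],[0,0,0,0,0,0,0],[0,0,0,0,0,0,0],[0,0,0,0,0,0,0],[0,0,0,0,0,0,0],[0,0,0,0,0,0,0],[0,-3,0,0,0,0,0],[0,-4,0,0,0,0,0],[0,-4,0,0,0,0,0]]]'

```text
time_s: 6.6
tcp_pos: [383.8, 224.3, 71.7]
eef_rot: [-0.116, 0.698, 0.116, 0.697]
force: [-1.2, 0.8, -0.0]
opening: 15.8
```

Call:
arm_command --plan '[[[0,-3,0,0,0,0,0],[0,-3,0,0,0,0,0],[0,-2,0,0,0,0,0],[0,-1,0,0,0,0,0],[0,-1,0,0,0,0,0],[0,-1,0,0,0,0,0],[0,-1,0,0,0,0,0],[0,-1,0,0,0,0,0],[0,0,0,0,0,0,0],[0,0,0,0,0,0,0]]]'

```text
time_s: 7.85
tcp_pos: [387.9, 212.0, 71.7]
eef_rot: [-0.116, 0.698, 0.116, 0.697]
force: [-3.8, -0.0, 2.9]
opening: 15.7
```

Call:
arm_command --plan '[[[0,-1,0,0,0,0,0],[0,-1,0,0,0,0,0],[0,-1,0,0,0,0,0],[0,-1,0,0,0,0,0],[0,0,0,0,0,0,0],[0,0,0,0,0,0,0],[0,0,0,0,0,0,0],[0,0,0,0,0,0,0],[0,0,0,0,0,0,0],[0,0,0,0,0,0,0]]]'

```text
time_s: 9.1
tcp_pos: [389.2, 208.2, 71.7]
eef_rot: [-0.116, 0.698, 0.116, 0.697]
force: [-4.4, -1.9, 5.1]
opening: 15.6
```

Run:
```python
from h import *
s=arm.state();R=Ro.from_quat(s["eef_rot"]);print(s["tcp_pos"],"F tool",R.inv().apply(s["force"]),s["opening"])
im=capture("wrist");cv2.imwrite("pics/w3.png",im[:,:,::-1]);np.save("w3.npy",np.r_[s["tcp_pos"],s["eef_rot"]])
```

```text
[389.202 208.244  71.714] F tool [-5.131 -0.377 -4.761] 15.56779390554177
```

View pics/w3.png

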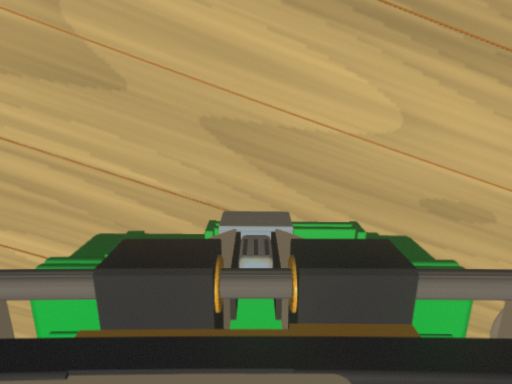

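Call:
arm_command --plan '[[[0,-1,0,0,0,0,0],[0,-1,0,0,0,0,0],[0,-1,0,0,0,0,0],[0,0,0,0,0,0,0],[0,0,0,0,0,0,0],[0,0,0,0,0,0,0],[0,0,0,0,0,0,0],[0,0,0,0,0,0,0],[0,0,0,0,0,0,0],[0,0,0,0,0,0,0]]]'

```text
time_s: 10.4
tcp_pos: [390.6, 205.7, 71.8]
eef_rot: [-0.116, 0.697, 0.116, 0.698]
force: [0.4, 0.9, -4.2]
opening: 15.8
```

Run:
```python
from h import *
s=arm.state();R=Ro.from_quat(s["eef_rot"]);print(s["tcp_pos"],"F tool",R.inv().apply(s["force"]),s["moment"])
im=capture("wrist");cv2.imwrite("pics/w4.png",im[:,:,::-1]);np.save("w4.npy",np.r_[s["tcp_pos"],s["eef_rot"]])
a=cv2.imread("pics/w3.png")[200:280,190:390];b=cv2.imread("pics/w4.png")[200:280,190:390]
cv2.imwrite("pics/w34.png",cv2.resize(np.vstack([a,b]),(700,560),interpolation=cv2.INTER_CUBIC))
```

```text
[390.603 205.692  71.759] F tool [4.184 0.705 0.704] [ 0.282 -0.15   0.039]
```

View pics/w34.png

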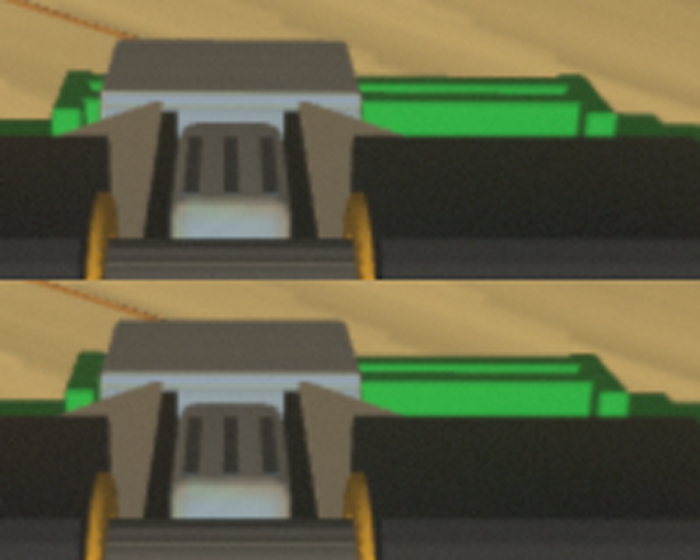

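Call:
arm_command --plan '[[[0,-1,0,0,0,0,0],[0,-1,0,0,0,0,0],[0,-1,0,0,0,0,0],[0,-1,0,0,0,0,0],[0,0,0,0,0,0,0],[0,0,0,0,0,0,0],[0,0,0,0,0,0,0],[0,0,0,0,0,0,0],[0,0,0,0,0,0,0],[0,0,0,0,0,0,0]]]'

```text
time_s: 11.7
tcp_pos: [391.5, 201.8, 71.7]
eef_rot: [-0.116, 0.698, 0.116, 0.697]
force: [-1.1, -0.2, -1.0]
opening: 15.7
```

Run:
```python
from h import *
s=arm.state();R=Ro.from_quat(s["eef_rot"]);print(s["tcp_pos"],"F tool",R.inv().apply(s["force"]),s["moment"],s["opening"])
im=capture("wrist");cv2.imwrite("pics/w5.png",im[:,:,::-1]);np.save("w5.npy",np.r_[s["tcp_pos"],s["eef_rot"]])
# ledge right end tracking by template shift between pictures
a=[cv2.imread(f"pics/w{i}.png") for i in (3,4,5)]
tp=a[1][218:238,340:378]
for k in range(3):
    r=cv2.matchTemplate(a[k][210:245,310:420],tp,cv2.TM_CCOEFF_NORMED);print(3+k,cv2.minMaxLoc(r)[1:],)
```

```text
[391.515 201.78   71.723] F tool [ 0.993  0.183 -1.13 ] [0.1   0.175 0.177] 15.666977631797588
3 (0.9881274700164795, (72, 0), (26, 8))
4 (1.0, (72, 0), (30, 8))
5 (0.9787145256996155, (72, 0), (30, 8))
```

Call:
arm_command --plan '[[[0,0,0,0,0,0,0.6],[0,0,0,0,0,0,0.6],[0,0,0,0,0,0,0.6],[0,0,0,0,0,0,0.6],[-10,0,0,0,0,0,0.6],[-25,0,0,0,0,0,0.6],[-35,0,0,0,0,0,0.6],[-35,0,0,0,0,0,0.6],[-35,0,0,0,0,0,0.6],[-20,0,0,0,0,0,0.6]]]'

```text
time_s: 13.0
tcp_pos: [391.9, 202.1, 234.3]
eef_rot: [-0.116, 0.697, 0.117, 0.698]
force: [-0.2, 0.4, -0.6]
opening: 55.1
```

Run:
```python
from h import *
s=arm.state();print(s["tcp_pos"],s["qpos"],s["opening"])
im=capture("wrist");cv2.imwrite("pics/w6.png",im[:,:,::-1]);np.save("w6.npy",np.r_[s["tcp_pos"],s["eef_rot"]])
```

```text
[391.935 202.131 234.259] [-0.581  0.127 -0.018  1.985  0.003  1.026  1.3  ] 55.138457344740694
```

View pics/w6.png

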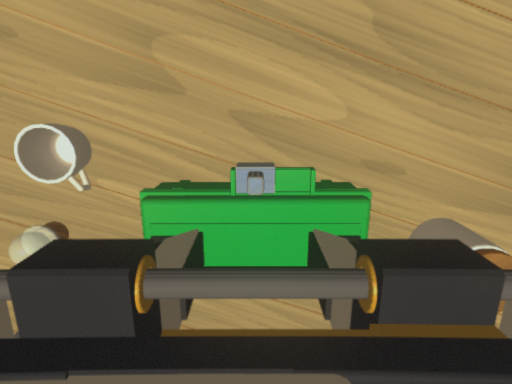

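Call:
arm_command --plan '[[[-2,0,0,0.1745,0,0,0.6],[-2,0,0,0.1745,0,0,0.6],[-2,0,0,0.1745,0,0,0.6],[-2,0,0,0.1745,0,0,0.6],[-2,0,0,0.1745,0,0,0.6],[0,0,0,0.1745,0,0,0.6],[0,0,0,0.1745,0,0,0.6],[0,0,0,0.1745,0,0,0.6],[0,0,0,0.1745,0,0,0.6],[0,0,0,0,-0.17,0,0.6]]]'

```text
time_s: 14.3
tcp_pos: [392.7, 198.6, 242.3]
eef_rot: [0.377, 0.521, -0.448, 0.621]
force: [-0.4, -0.9, -1.2]
opening: 55.2
```

Call:
arm_command --plan '[[[0,0,0,0,-0.177,0,0.6],[0,0,0,0,-0.177,0,0.6],[0,0,0,0,0,0,0.6],[0,0,0,0,0,0,0.6],[0,0,0,0,0,0,0.6],[0,0,0,0,0,0,0.6],[0,0,0,0,0,0,0.6],[0,0,0,0,0,0,0.6],[0,0,0,0,0,0,0.6],[0,0,0,0,0,0,0.6]]]'

```text
time_s: 15.55
tcp_pos: [391.5, 201.9, 241.7]
eef_rot: [0.29, 0.407, -0.503, 0.705]
force: [0.3, 0.4, 0.4]
opening: 55.0
```

```bash
cat >> h.py <<'E'
def tilted(yaw,phi=np.pi/6):
    c,n=np.cos(yaw),np.sin(yaw);bx=np.array([c,n,0]);by=np.array([-n,c,0])
    x=-np.sin(phi)*by-np.cos(phi)*np.array([0,0,1]);return np.stack([x,bx,np.cross(x,bx)],1)
E
python3 - <<'E'
from h import *
s=arm.state();print(s["tcp_pos"],s["qpos"])
R=tilted(.33);delta([437.7,292,200],R)
E
```

```text
[391.549 201.881 241.707] [-0.998  0.271  0.052  1.917  0.423  1.3   -0.802]
rotvec(tool) [ 0.  0. -0.] shift in present axes [  0.952  72.896 -81.707] in goal axes [  0.969  72.864 -81.736]
```

Call:
arm_command --plan '[[[0,10,-11,0,0,0,0.6],[0,20,-22,0,0,0,0.6],[0,20,-22,0,0,0,0.6],[1,15,-17,0,0,0,0.6],[0,8,-10,0,0,0,0.6],[0,0,0,0,0,0,0.6],[0,0,0,0,0,0,0.6],[0,0,0,0,0,0,0.6],[0,0,0,0,0,0,0.6],[0,0,0,0,0,0,0.6]]]'

```text
time_s: 16.8
tcp_pos: [437.7, 292.1, 200.1]
eef_rot: [0.291, 0.407, -0.503, 0.705]
force: [-0.5, -0.0, 0.8]
opening: 54.8
```

Run:
```python
from h import *
s=arm.state();print(s["tcp_pos"],s["eef_rot"])
im=capture("wrist");cv2.imwrite("pics/w7.png",im[:,:,::-1]);np.save("w7.npy",np.r_[s["tcp_pos"],s["eef_rot"]])
W=cam("wrist",s)
by=np.array([-.324,.946,0]);bx=np.array([.946,.324,0]);m=np.array([460.5,225.5,130])
print("predicted mid, +-87 and edges at mid",proj(W,[m,m+87*by,m-87*by,m+7*bx,m-7*bx,m+30*by]))
print(finder.look_for("wrist","handle_mid"))
```

```text
[437.734 292.12  200.075] [ 0.291  0.407 -0.503  0.705]
predicted mid, +-87 and edges at mid [[256.521 224.65 ]
 [256.708 139.126]
 [256.407 278.256]
 [264.914 224.647]
 [248.129 224.654]
 [256.575 200.005]]
[{'at': [252.7, 127.7], 'score': 0.55}]
```

View pics/w7.png

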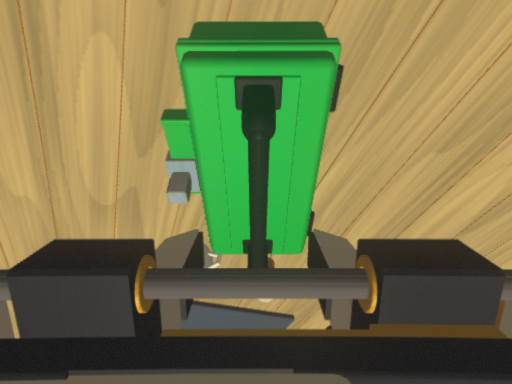

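Call:
arm_command --plan '[[[10,1,0,0,0,0,0.6],[25,0,0,0,0,0,0.6],[25,0,0,0,0,0,0.6],[20,0,0,0,0,0,0.6],[14,0,0,0,0,0,0.6],[6,0,0,0,0,0,0.6],[0,0,0,0,0,0,0.6],[0,0,0,0,0,0,0],[0,0,0,0,0,0,0],[0,0,0,0,0,0,0]]]'

```text
time_s: 18.15
tcp_pos: [455.0, 245.6, 113.5]
eef_rot: [0.291, 0.407, -0.503, 0.705]
force: [0.6, 0.4, 0.2]
opening: 29.7
```

Call:
arm_command --plan '[[[0,0,0,0,0,0,0],[0,0,0,0,0,0,0],[0,0,0,0,0,0,0],[0,0,0,0,0,0,0],[0,0,0,0,0,0,0],[0,0,0,0,0,0,0],[0,0,0,0,0,0,0],[0,0,0,0,0,0,0],[0,0,0,0,0,0,0],[0,0,0,0,0,0,0]]]'

```text
time_s: 19.4
tcp_pos: [455.1, 245.4, 113.4]
eef_rot: [0.291, 0.407, -0.503, 0.705]
force: [2.7, 0.8, 2.2]
opening: 13.3
```

Call:
arm_command --plan '[[[-1.7,0,1,0,0,0,0],[-2.6,0,1.5,0,0,0,0],[-3.5,0,2,0,0,0,0],[-3.5,0,2,0,0,0,0],[-3.5,0,2,0,0,0,0],[-3.5,0,2,0,0,0,0],[-2,0,1,0,0,0,0],[0,0,0,0,0,0,0],[0,0,0,0,0,0,0],[0,0,0,0,0,0,0]]]'

```text
time_s: 20.65
tcp_pos: [454.8, 245.4, 136.5]
eef_rot: [0.29, 0.407, -0.503, 0.705]
force: [-0.2, -0.0, -6.8]
opening: 13.0
```

Run:
```python
from h import *
s=arm.state();print(s["tcp_pos"],s["force"],s["moment"],s["opening"])
im=capture("wrist");cv2.imwrite("pics/w8.png",im[:,:,::-1])
im2=capture("top");cv2.imwrite("pics/t8.png",im2[:,:,::-1]);im3=capture("scene");cv2.imwrite("pics/s8.png",im3[:,:,::-1])
a=cv2.resize(im[:,:,::-1],(400,300));b=cv2.resize(im3[120:240,260:420,::-1],(400,300),interpolation=cv2.INTER_CUBIC)
cv2.imwrite("pics/v8.png",np.hstack([a,b]))
```

```text
[454.771 245.36  136.453] [-0.216 -0.046 -6.752] [1.295 0.447 0.016] 12.99091576780304
```

View pics/v8.png

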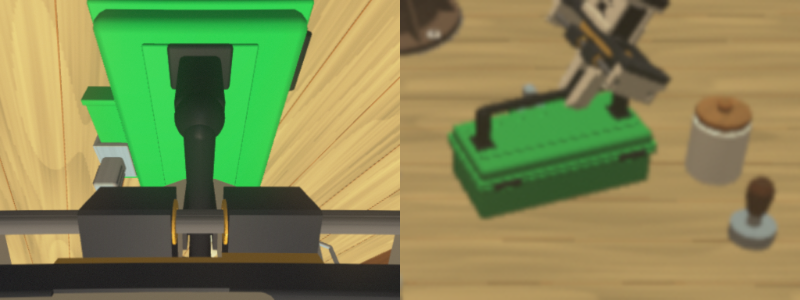

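```bash
cat >> h.py <<'E'
def boxpts(s,pts,tilt,d=30,yaw=None):
    """world points of box-frame pts when gripped at bar y=d, box turned by tilt about jaw axis (positive: +y end up)"""
    R=Ro.from_quat(s["eef_rot"]).as_matrix();bx=R[:,1];bz=np.array([0,0,1.]);by=np.cross(bz,bx)
    g=s["tcp_pos"]-19*R[:,0];c,n=np.cos(tilt),np.sin(tilt)
    return np.array([g+p[0]*bx+(p[1]-d)*(c*by+n*bz)+(p[2]-130)*(-n*by+c*bz) for p in np.array(pts,float)])
E
python3 - <<'E'
from h import *
s=arm.state();W=cam("wrist",s)
for t in (-10,0,5,10,15,20):
    print(t,proj(W,boxpts(s,[[0,103,137],[-55,118,76],[55,118,76],[-73,0,97.5],[0,87,137]],np.radians(t))).round(0).tolist())
im=cv2.imread("pics/w8.png");cv2.imwrite("pics/w8c.png",cv2.resize(im[:270,90:420],(792,648))[:600])
E
```

```text
-10 [[258.0, 121.0], [133.0, 33.0], [381.0, 33.0], [136.0, 255.0], [258.0, 164.0]]
0 [[258.0, 146.0], [116.0, 18.0], [399.0, 17.0], [136.0, 242.0], [258.0, 185.0]]
5 [[258.0, 162.0], [106.0, 12.0], [410.0, 12.0], [136.0, 236.0], [258.0, 197.0]]
10 [[258.0, 181.0], [94.0, 8.0], [422.0, 8.0], [136.0, 230.0], [258.0, 211.0]]
15 [[258.0, 202.0], [81.0, 6.0], [435.0, 6.0], [135.0, 224.0], [258.0, 226.0]]
20 [[258.0, 225.0], [67.0, 7.0], [449.0, 7.0], [134.0, 218.0], [258.0, 242.0]]
```

View pics/w8c.png

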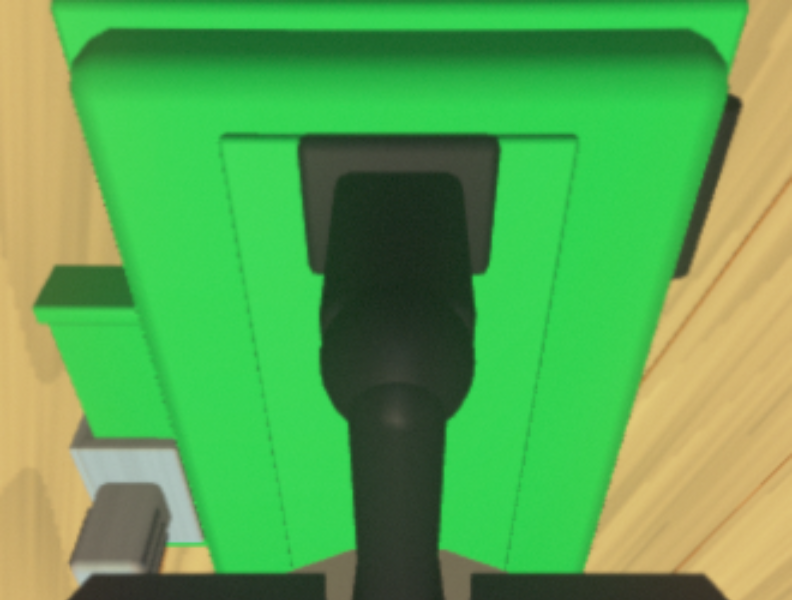

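Call:
arm_command --plan '[[[-5,0,2.9,0,0,0,0],[-9,0,5.2,0,0,0,0],[-11,0,6.4,0,0,0,0],[-12,0,6.9,0,0,0,0],[-12,0,6.9,0,0,0,0],[-12,0,6.9,0,0,0,0],[-12,0,6.9,0,0,0,0],[-11,0,6.4,0,0,0,0],[-8,0,4.6,0,0,0,0],[-5,0,2.9,0,0,0,0]]]'

```text
time_s: 22.05
tcp_pos: [454.8, 245.5, 249.1]
eef_rot: [0.291, 0.407, -0.503, 0.705]
force: [0.7, 0.3, -6.4]
opening: 13.2
```

Call:
arm_command --plan '[[[0,0,0,0.028,0,-0.016,0],[0,0,0,0.035,0,-0.02,0],[0,0,0,0.035,0,-0.02,0],[0,0,0,0.035,0,-0.02,0],[0,0,0,0.035,0,-0.02,0],[0,0,0,0.035,0,-0.02,0],[0,0,0,0.035,0,-0.02,0],[0,0,0,0.028,0,-0.017,0],[0,0,0,0.013,0,-0.008,0],[0,0,0,0,0,0,0]]]'

```text
time_s: 23.3
tcp_pos: [454.9, 245.4, 248.6]
eef_rot: [0.352, 0.355, -0.61, 0.615]
force: [0.7, -0.6, -5.5]
opening: 13.0
```

Run:
```python
from h import *
s=arm.state();print(s["tcp_pos"],s["force"],s["opening"],s["qpos"])
delta([428,-215,248],tilted(.008))
```

```text
[454.915 245.39  248.564] [ 0.738 -0.564 -5.525] 12.995821972665796 [-0.938  0.457  0.136  1.616  0.299  1.465 -0.888]
rotvec(tool) [-0.  0. -0.] shift in present axes [230.659 -30.605 398.175] in goal axes [230.569 -30.598 398.228]
```

Call:
arm_command --plan '[[[7.5,-3,13,0,0,0,0],[12.5,-3,21.7,0,0,0,0],[17.5,-3,30.3,0,0,0,0],[20,-3,34.6,0,0,0,0],[20,-3,34.6,0,0,0,0],[20,-3,34.6,0,0,0,0],[20,-3,34.6,0,0,0,0],[17.5,-3,30.3,0,0,0,0],[10,-3,17.3,0,0,0,0],[5,-3,8.7,0,0,0,0]]]'

```text
time_s: 24.55
tcp_pos: [426.7, -55.6, 248.7]
eef_rot: [0.352, 0.355, -0.61, 0.615]
force: [0.2, 0.0, -5.2]
opening: 12.8
```

Run:
```python
from h import *
s=arm.state();print(s["tcp_pos"],s["force"],s["opening"],s["qpos"])
im=capture("wrist");cv2.imwrite("pics/w9.png",im[:,:,::-1]);np.save("w9.npy",np.r_[s["tcp_pos"],s["eef_rot"]])
W=cam("wrist",s);print("pred hook seat,tip, tube bottom",proj(W,[[503,-235,215],[481,-235,239],[503,-235,340]]))
print(finder.look_for("wrist","hook"),finder.look_for("wrist","handle_mid"))
delta([428,-215,248],tilted(.008))
```

```text
[426.663 -55.63  248.668] [ 0.198  0.029 -5.233] 12.823077912231668 [-0.644  0.166  0.264  2.045  0.479  1.184 -0.612]
pred hook seat,tip, tube bottom [[331.668 323.017]
 [312.497 348.395]
 [361.72  499.71 ]]
[] [{'at': [248.5, 110.4], 'score': 0.84}]
rotvec(tool) [ 0.    -0.    -0.001] shift in present axes [ 80.872  -0.693 139.067] in goal axes [ 80.933  -0.575 139.032]
```

View pics/w9.png

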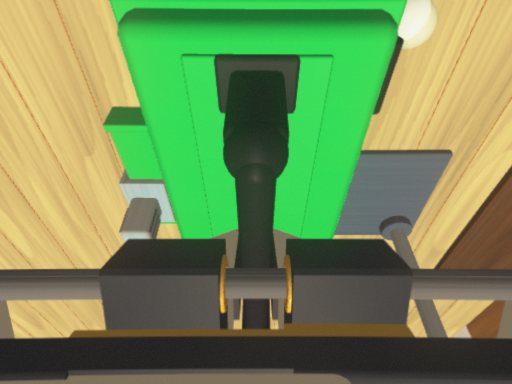

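Run:
```python
from h import *
w=np.load("w9.npy");W=cam("wrist",dict(tcp_pos=w[:3],eef_rot=w[3:]))
print("plate corner",plane(W,(450,151),12),"minus model ->",plane(W,(450,151),12)[:2]-[185,55],"post",plane(W,(397,226),12)[:2]-[150,-90])
T=cam("top");S=cam("scene")
o=np.array([503.3,-235.4,0]);pts=[[0,0,215],[-22,0,239],[17,0,281],[0,0,315],[0,0,340]]
for nm,c in (("top0",T),("scene0",S)):
    P=proj(c,o+np.array(pts,float));print(nm,P.round(1).tolist())
    im=cv2.imread(f"pics/{nm}.png",0);x0,y0=(P.min(0)-8).astype(int);x1,y1=(P.max(0)+10).astype(int)
    print("cols",x0,x1)
    for r in range(y0,y1): print(r,' '.join(f"{v:3d}" for v in im[r,x0:x1]))
```

```text
plate corner [ 679.165 -178.895   12.   ] minus model -> [ 494.165 -233.895] post [ 510.545 -244.047]
top0 [[346.7, 209.3], [348.8, 215.4], [350.0, 199.3], [352.8, 202.9], [354.4, 201.1]]
cols 338 364
191  54  50  56  55  51  58  52  55  50  49  52  53  53  57  55  52  65  68  58  59  58  55  57  61  61  62
192  57  55  52  53  52  55  58  54  56  55  53  54  52  48  60  62  63  61  57  55  53  62  57  54  54  57
193  52  56  53  53  56  51  57  51  55  54  52  56  52  61  59  62  59  58  55  58  60  60  59  63  60  56
194  51  54  53  48  57  54  52  55  55  55  53  52  54  56  61  61  52  53  61  57  59  55  57  62  59  57
195  54  51  58  53  50  56  52  56  55  54  57  59  53  51  56  61  60  58  61  64  60  64  57  57  58  62
196  54  50  59  57  52  56  51  55  49  59  57  47  47  46  60  58  59  56  56  57  62  58  59  57  64  63
197  54  54  54  49  54  54  53  53  57  58  55  45  37  50  59  59  60  57  60  61  60  57  63  64  60  57
198  52  58  56  55  59  51  53  56  56  58  52  38  47  57  59  56  58  65  61  58  57  62  62  63  53  53
199  55  52  52  56  51  53  55  55
[... 7673 characters left out ...]

151 145 145 145 146 146 147 147 147 147 145 140 132 130 129 130 134 141 146 147 147 147 147 147 147
152 150 150 150 150 150 150 150 150 150 149 149 148 147 147 147 148 149 150 149 150 150 150 150 149
153 153 152 153 153 153 153 152 152 152 152 152 152 152 151 151 151 151 151 151 151 150 150 151 150
154 153 153 153 153 153 152 152 152 152 151 151 151 151 151 151 150 149 150 150 149 149 149 148 149
155 152 152 151 151 151 150 151 150 150 150 149 149 149 149 148 148 147 148 147 148 147 147 146 146
156 146 146 146 146 146 146 146 146 146 146 145 145 145 145 145 145 144 144 144 145 144 144 143 143
157 139 139 140 139 140 140 140 140 140 140 140 140 140 140 139 140 140 140 140 140 140 139 139 138
```

Run:
```python
from h import *
g=lambda f:(lambda w:dict(tcp_pos=w[:3],eef_rot=w[3:]))(np.load(f))
s7,s9=g("w7.npy"),g("w9.npy");W7,W9=cam("wrist",s7),cam("wrist",s9)
m=np.array([460.5,225.5]);bx=np.array([.946,.324]);by=np.array([-.324,.946])
P=[]
for px,z in (((217,77),80),((300,77),80)):
    q=plane(W7,px,z)[:2]-m;P.append([q@bx,q@by,z])
print(np.array(P))
for t in (-6,-3,0,3,6): print(t,proj(W9,boxpts(s9,P,np.radians(t))).round(1).tolist(),"mid z",boxpts(s9,[[0,0,130]],np.radians(t))[0])
s=arm.state();print("now",s["tcp_pos"])
delta([420,-217,236.5],tilted(.008))
```

```text
[[-27.509 103.856  80.   ]
 [ 31.278 103.788  80.   ]]
-6 [[193.8, 64.7], [326.8, 64.6]] mid z [426.806 -75.97  268.261]
-3 [[191.7, 61.7], [329.1, 61.7]] mid z [426.807 -76.093 266.695]
0 [[189.5, 59.1], [331.6, 59.1]] mid z [426.808 -76.134 265.125]
3 [[187.2, 57.1], [334.3, 57.0]] mid z [426.807 -76.093 263.555]
6 [[184.7, 55.5], [337.1, 55.5]] mid z [426.806 -75.97  261.989]
now [427.288 -54.128 248.574]
rotvec(tool) [ 0.    -0.    -0.001] shift in present axes [ 91.796  -8.714 134.995] in goal axes [ 91.86   -8.591 134.959]
```

Call:
arm_command --plan '[[[5,-3,7,0,0,0,0],[9,-3,13,0,0,0,0],[13,-3,19,0,0,0,0],[15,-3,22,0,0,0,0],[16,-3,24,0,0,0,0],[15,-3,22,0,0,0,0],[11,-2,16,0,0,0,0],[8,0,12,0,0,0,0],[0,0,0,0,-0.035,0,0],[0,0,0,0,-0.035,0,0]]]'

```text
time_s: 25.95
tcp_pos: [408.9, -218.1, 236.4]
eef_rot: [0.331, 0.333, -0.622, 0.627]
force: [-1.0, -0.4, -5.9]
opening: 13.2
```

Run:
```python
from h import *
import time
s=arm.state();R=Ro.from_quat(s["eef_rot"]).as_matrix();print(s["tcp_pos"],s["force"],s["opening"],"grip pt",s["tcp_pos"]-19*R[:,0],s["qpos"])
for n in("scene","top"): cv2.imwrite(f"pics/{n}9.png",capture(n)[:,:,::-1])
a=cv2.imread("pics/scene9.png")[80:200,110:250];b=cv2.imread("pics/top9.png")[150:270,300:440]
cv2.imwrite("pics/v9.png",np.hstack([cv2.resize(a,(400,343),interpolation=cv2.INTER_CUBIC),cv2.resize(b,(400,343),interpolation=cv2.INTER_CUBIC)]))
d=cv2.absdiff(cv2.imread("pics/scene9.png",0),cv2.imread("pics/scene0.png",0))
print(d[140:152,160:176].max(), "hook region change (scene)")
```

```text
[ 408.9   -218.053  236.438] [-1.024 -0.393 -5.896] 13.205921087046363 grip pt [ 408.801 -207.413  252.179] [-0.457  0.137  0.398  2.166  0.66   0.996 -0.463]
72 hook region change (scene)
```

Call:
arm_command --plan '[[[0,6,0,0,0,0,0],[0,10,0,0,0,0,0],[0,12,0,0,0,0,0],[0,12,0,0,0,0,0],[0,10,0,0,0,0,0],[0,6,0,0,0,0,0],[0,4,0,0,0,0,0],[0,0,0,0,0,0,0],[0,0,0,0,0,0,0],[0,0,0,0,0,0,0]]]'

```text
time_s: 27.3
tcp_pos: [468.4, -217.3, 236.5]
eef_rot: [0.331, 0.333, -0.622, 0.627]
force: [-0.4, 0.3, -6.0]
opening: 13.0
```

Call:
arm_command --plan '[[[0,3,0,0,0,0,0],[0,4,0,0,0,0,0],[0,4,0,0,0,0,0],[0,4,0,0,0,0,0],[0,4,0,0,0,0,0],[0,4,0,0,0,0,0],[0,4,0,0,0,0,0],[0,4,0,0,0,0,0],[0,2,0,0,0,0,0],[0,0,0,0,0,0,0]]]'

```text
time_s: 28.55
tcp_pos: [501.7, -217.0, 236.4]
eef_rot: [0.331, 0.333, -0.622, 0.627]
force: [0.5, 0.8, -6.5]
opening: 13.5
```

Run:
```python
from h import *
s=arm.state();R=Ro.from_quat(s["eef_rot"]).as_matrix();print(s["tcp_pos"],s["force"],s["opening"],"grip pt",s["tcp_pos"]-19*R[:,0])
for n in("scene","top"): cv2.imwrite(f"pics/{n}10.png",capture(n)[:,:,::-1])
a=cv2.imread("pics/scene10.png")[90:200,110:240];b=cv2.imread("pics/top10.png")[150:260,290:420]
cv2.imwrite("pics/v10.png",np.hstack([cv2.resize(a,(400,338),interpolation=cv2.INTER_CUBIC),cv2.resize(b,(400,338),interpolation=cv2.INTER_CUBIC)]))
```

```text
[ 501.736 -216.996  236.416] [ 0.546  0.772 -6.471] 13.542424677229043 grip pt [ 501.646 -206.366  252.163]
```

View pics/v10.png

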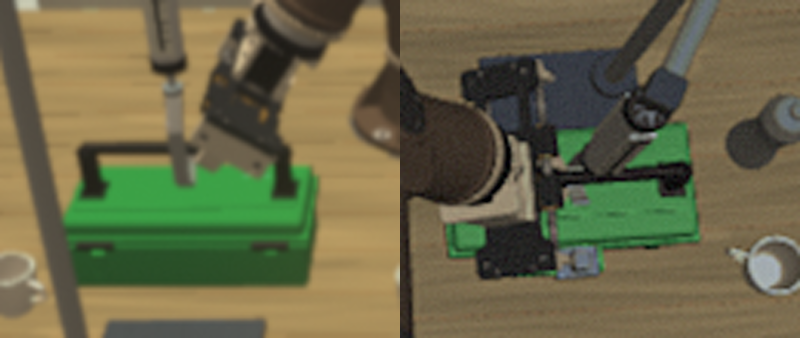

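Call:
arm_command --plan '[[[1.66,0,-1.12,0,0,0,0],[2,0,-1.35,0,0,0,0],[2,0,-1.35,0,0,0,0],[2,0,-1.35,0,0,0,0],[2,0,-1.35,0,0,0,0],[2,0,-1.35,0,0,0,0],[2,0,-1.35,0,0,0,0],[2,0,-1.35,0,0,0,0],[2,0,-1.35,0,0,0,0],[1.66,0,-1.12,0,0,0,0]]]'

```text
time_s: 29.9
tcp_pos: [501.6, -217.0, 213.0]
eef_rot: [0.331, 0.333, -0.622, 0.627]
force: [-0.8, -0.2, -5.7]
opening: 13.0
```

Call:
arm_command --plan '[[[2,0,-1.35,0,0,0,0],[2,0,-1.35,0,0,0,0],[2,0,-1.35,0,0,0,0],[2,0,-1.35,0,0,0,0],[2,0,-1.35,0,0,0,0],[0,0,0,0,0,0,0],[0,0,0,0,0,0,0],[0,0,0,0,0,0,0],[0,0,0,0,0,0,0],[0,0,0,0,0,0,0]]]'

```text
time_s: 31.15
tcp_pos: [501.8, -217.0, 201.2]
eef_rot: [0.331, 0.333, -0.622, 0.627]
force: [0.7, -0.7, -4.5]
opening: 12.9
```

Call:
arm_command --plan '[[[1.66,0,-1.12,0,0,0,0],[1.66,0,-1.12,0,0,0,0],[1.66,0,-1.12,0,0,0,0],[1.66,0,-1.12,0,0,0,0],[1.66,0,-1.12,0,0,0,0],[1.66,0,-1.12,0,0,0,0],[0,0,0,0,0,0,0],[0,0,0,0,0,0,0],[0,0,0,0,0,0,0],[0,0,0,0,0,0,0]]]'

```text
time_s: 32.4
tcp_pos: [501.8, -217.0, 189.1]
eef_rot: [0.331, 0.333, -0.622, 0.627]
force: [1.8, 0.9, -1.1]
opening: 13.0
```

Run:
```python
from h import *
for i in range(5):
    capture("scene") if i else None; s=arm.state();print(s["tcp_pos"],s["force"],s["moment"])
```

```text
[ 501.772 -216.971  189.133] [ 1.768  0.913 -1.126] [ 0.963 -0.226  0.203]
[ 501.772 -216.99   189.13 ] [ 2.283  0.828 -2.04 ] [ 0.987 -0.272  0.242]
[ 501.794 -216.979  189.121] [ 1.855  1.062 -1.951] [ 1.009 -0.273  0.214]
[ 501.784 -216.992  189.121] [ 2.047  1.229 -1.998] [ 0.981 -0.262  0.271]
[ 501.768 -216.974  189.096] [ 2.363  0.443 -0.873] [ 0.927 -0.288  0.281]
```

Call:
arm_command --plan '[[[0.8,0.5,-0.56,0,0,0,0],[0.8,0.5,-0.56,0,0,0,0],[0.8,0.5,-0.56,0,0,0,0],[0.8,0.5,-0.56,0,0,0,0],[0,0,0,0,0,0,0],[0,0,0,0,0,0,0],[0,0,0,0,0,0,0],[0,0,0,0,0,0,0],[0,0,0,0,0,0,0],[0,0,0,0,0,0,0]]]'

```text
time_s: 33.85
tcp_pos: [502.3, -217.1, 184.7]
eef_rot: [0.33, 0.334, -0.623, 0.626]
force: [-4.1, 3.9, 0.1]
opening: 13.2
```

Run:
```python
from h import *
for i in range(4):
    capture("scene") if i else None; s=arm.state();print(s["tcp_pos"],s["force"],s["moment"])
```

```text
[ 502.27  -217.05   184.681] [-4.106  3.914  0.113] [ 1.265  0.874 -0.716]
[ 502.271 -217.014  184.655] [-5.12   2.434 -1.282] [ 1.312  0.919 -0.713]
[ 502.249 -217.025  184.656] [-5.225  3.988 -0.008] [ 1.272  0.944 -0.631]
[ 502.255 -217.015  184.656] [-5.156  3.708 -0.982] [ 1.271  0.871 -0.679]
```

Call:
arm_command --plan '[[[0,-0.5,0,0,0,0,0],[0,-0.5,0,0,0,0,0],[0,-0.3,0,0,0,0,0],[0,0,0,0,0,0,0],[0,0,0,0,0,0,0],[0,0,0,0,0,0,0],[0,0,0,0,0,0,0],[0,0,0,0,0,0,0],[0,0,0,0,0,0,0],[0,0,0,0,0,0,0]]]'

```text
time_s: 35.25
tcp_pos: [502.2, -217.0, 185.1]
eef_rot: [0.33, 0.333, -0.622, 0.627]
force: [-4.4, 1.7, -1.3]
opening: 13.1
```

Run:
```python
from h import *
for i in range(4):
    capture("scene") if i else None; s=arm.state();print(s["tcp_pos"],s["force"],s["moment"])
```

```text
[ 502.243 -216.987  185.131] [-4.415  1.725 -1.269] [ 1.008  0.866 -0.632]
[ 502.238 -216.982  185.118] [-5.274  2.105 -1.013] [ 1.07   0.872 -0.692]
[ 502.208 -217.012  185.129] [-4.373  0.863 -0.679] [ 1.035  0.844 -0.63 ]
[ 502.249 -216.983  185.118] [-4.964  1.775  0.076] [ 1.071  0.857 -0.674]
```

Call:
arm_command --plan '[[[0,-0.5,0,0,0,0,0],[0,-0.5,0,0,0,0,0],[0,-0.5,0,0,0,0,0],[0,0,0,0,0,0,0],[0,0,0,0,0,0,0],[0,0,0,0,0,0,0],[0,0,0,0,0,0,0],[0,0,0,0,0,0,0],[0,0,0,0,0,0,0],[0,0,0,0,0,0,0]]]'

```text
time_s: 36.65
tcp_pos: [501.6, -216.9, 185.4]
eef_rot: [0.331, 0.333, -0.621, 0.627]
force: [4.7, -1.5, -0.4]
opening: 13.2
```

Run:
```python
from h import *
for i in range(3):
    capture("scene") if i else None; s=arm.state();print(s["tcp_pos"],s["force"],s["moment"])
```

```text
[ 501.592 -216.852  185.38 ] [ 4.733 -1.459 -0.419] [ 0.4   -0.831  0.698]
[ 501.597 -216.855  185.366] [ 5.891 -1.687 -1.359] [ 0.46  -0.831  0.788]
[ 501.608 -216.849  185.385] [ 4.891 -1.804 -1.307] [ 0.384 -0.868  0.745]
```

Call:
arm_command --plan '[[[0,0.6,0,0,0,0,0],[0,0,0,0,0,0,0],[0,0,0,0,0,0,0],[0,0,0,0,0,0,0],[0,0,0,0,0,0,0],[0,0,0,0,0,0,0],[0,0,0,0,0,0,0],[0,0,0,0,0,0,0],[0,0,0,0,0,0,0],[0,0,0,0,0,0,0]]]'

```text
time_s: 38.0
tcp_pos: [501.6, -216.9, 185.2]
eef_rot: [0.331, 0.333, -0.622, 0.627]
force: [4.5, -1.7, -0.1]
opening: 13.2
```

Call:
arm_command --plan '[[[0,0.5,0,0,0,0,0],[0,0,0,0,0,0,0],[0,0,0,0,0,0,0.16],[0,0,0,0,0,0,0.18],[0,0,0,0,0,0,0.22],[0,0,0,0,0,0,0.28],[0,0,0,0,0,0,0.35],[0,0,0,0,0,0,0.45],[0,0,0,0,0,0,0.5],[0,0,0,0,0,0,0.5]]]'

```text
time_s: 39.25
tcp_pos: [502.0, -216.9, 185.1]
eef_rot: [0.331, 0.333, -0.622, 0.627]
force: [-1.4, 0.1, 0.2]
opening: 45.6
```

Run:
```python
from h import *
for i in range(2):
    w=capture("wrist");sc=capture("scene");s=arm.state();print(s["tcp_pos"],s["force"],s["opening"])
cv2.imwrite("pics/w11.png",w[:,:,::-1]);cv2.imwrite("pics/scene11.png",sc[:,:,::-1])
print(finder.look_for("wrist","handle_mid"),finder.look_for("scene","toolbox")[:1])
```

```text
[ 501.982 -216.899  185.147] [ 0.036 -0.172 -0.374] 45.89424115141572
[ 501.97  -216.936  185.14 ] [ 0.716 -0.492 -0.265] 45.76802044283624
[{'at': [250.2, 114.6], 'score': 0.71}, {'at': [304.2, 314.5], 'score': 0.28}] [{'at': [172.4, 175.4], 'score': 0.77}]
```

Call:
arm_command --plan '[[[-4,0,0,0,0,0,0.5],[-8,0,0,0,0,0,0.5],[-12,0,0,0,0,0,0.5],[-18,0,0,0,0,0,0.5],[-25,0,0,0,0,0,0.5],[-25,0,0,0,0,0,0.5],[-25,0,0,0,0,0,0.5],[-20,0,0,0,0,0,0.5],[-10,0,0,0,0,0,0.5],[0,0,0,0,0,0,0.5]]]'

```text
time_s: 40.8
tcp_pos: [501.5, -134.2, 307.4]
eef_rot: [0.331, 0.333, -0.621, 0.627]
force: [0.3, 0.1, 0.4]
opening: 45.7
```

Call:
arm_command --plan '[[[-20,-20,0,0,0,0,0.5],[-20,-20,0,0,0,0,0.5],[0,0,0,0,0,0,0.5],[0,0,0,0,0,0,0.5],[0,0,0,0,0,0,0.5],[0,0,0,0,0,0,0.5],[0,0,0,0,0,0,0.5],[0,0,0,0,0,0,0.5],[0,0,0,0,0,0,0.5],[0,0,0,0,0,0,0.5]]]'

```text
time_s: 42.05
tcp_pos: [461.1, -112.6, 340.1]
eef_rot: [0.331, 0.333, -0.622, 0.627]
force: [0.2, -0.8, 1.9]
opening: 46.0
```

Run:
```python
from h import *
ims=[]
for i in range(14):
    n="scene";im=capture(n);ims.append(im)
t=capture("top")
s=arm.state();print(s["tcp_pos"],s["force"],s["time_s"])
cv2.imwrite("pics/scene12.png",ims[-1][:,:,::-1]);cv2.imwrite("pics/top12.png",t[:,:,::-1])
# stillness, green outline of the box in the scene view
def green(im):
    h=cv2.cvtColor(im,cv2.COLOR_RGB2HSV);m=((h[...,0]>45)&(h[...,0]<75)&(h[...,1]>150)).astype(np.uint8);c=max(cv2.findContours(m,0,2)[0],key=cv2.contourArea);return c
for k in(0,4,8,13):
    c=green(ims[k]);mo=cv2.moments(c);print("centroid",mo["m10"]/mo["m00"],mo["m01"]/mo["m00"],cv2.contourArea(c))
c=green(ims[-1])[:,0];print("box px",cv2.boundingRect(c),"hull",cv2.approxPolyDP(c,3,True)[:,0].tolist())
S=cam("scene")
for tl in(-6,0,6):
    a=np.radians(tl);P=[]
    for x,y,z in [(55,118,0),(55,-118,0),(55,118,76),(55,-118,76),(-55,118,80),(-55,-118,80)]:
        y2,z2=y*np.cos(a)-(z-130)*np.sin(a),y*np.sin(a)+(z-130)*np.cos(a);P.append([502+x,-236+y2,201+z2])
    print(tl,proj(S,P).round(0).tolist())
for cnm in("scene","top"):
  a=cv2.imread(f"pics/{cnm}0.png",0);b=cv2.imread(f"pics/{cnm}12.png",0)
  for nm,X in dict(cupA=(443,-7.5),cupB=(434,-472),mill=(556,-463),stop=(555,-8),jar=(418,465),tamp=(547,476),jug=(728,5)).items():
    p=proj(cam(cnm),[[*X,40]])[0].astype(int);r=(slice(p[1]-18,p[1]+18),slice(p[0]-18,p[0]+18));print(cnm,nm,cv2.absdiff(a[r],b[r]).mean().round(1))
```

```text
[ 461.076 -112.643  340.139] [ 0.191  0.432 -0.333] 42.8
centroid 171.1276965901183 168.91771050800278 958.0
centroid 170.72544878563886 168.90496304118267 947.0
centroid 170.654635527247 168.87880396319883 942.0
centroid 170.71135841724077 168.8652181593358 943.5
box px (135, 160, 74, 18) hull [[135, 177], [208, 173], [198, 172], [205, 171], [198, 169], [198, 160], [146, 160], [147, 169], [137, 170]]
-6 [[207.0, 200.0], [132.0, 193.0], [208.0, 180.0], [130.0, 174.0], [212.0, 159.0], [138.0, 153.0]]
0 [[212.0, 197.0], [137.0, 197.0], [210.0, 177.0], [132.0, 177.0], [213.0, 156.0], [140.0, 156.0]]
6 [[215.0, 194.0], [142.0, 199.0], [211.0, 174.0], [135.0, 180.0], [214.0, 153.0], [143.0, 159.0]]
scene cupA 0.4
scene cupB 0.3
scene mill 0.4
scene stop 0.4
scene jar 0.5
scene tamp 0.4
scene jug 0.4
top cupA 33.7
top cupB 8.3
top mill 7.1
top stop 48.6
top jar 7.3
top tamp 7.5
top jug 7.2
```

Call:
arm_command --plan '[[[0,0,0,0,0,0,0.5],[0,0,0,0,0,0,0.5],[0,0,0,0,0,0,0.5],[0,0,0,0,0,0,0.5],[0,0,0,0,0,0,0.5],[0,0,0,0,0,0,0.5],[0,0,0,0,0,0,0.5],[0,0,0,0,0,0,0.5],[0,0,0,0,0,0,0.5],[0,0,0,0,0,0,0.5]]]'

```text
time_s: 44.05
tcp_pos: [461.1, -112.6, 340.1]
eef_rot: [0.331, 0.333, -0.622, 0.627]
force: [0.4, -0.2, -0.3]
opening: 45.6
```

Run:
```python
from h import *
ims=[capture("scene")[120:215,115:230].astype(np.float32).mean(2) for i in range(10)]
for k in range(1,10): print(np.abs(ims[k]-ims[0]).mean().round(2),np.round(cv2.phaseCorrelate(ims[0],ims[k])[0],3))
```

```text
0.34 [-0.01  -0.009]
0.34 [ 0.01  -0.005]
0.34 [-0.012 -0.012]
0.33 [ 0.003 -0.011]
0.33 [-0.001 -0.012]
0.34 [-0.014 -0.013]
0.34 [-0.007 -0.015]
0.34 [-0.017  0.002]
0.33 [-0.005 -0.004]
```

Only image noise is left between frames, so the box is still. I'm handing in.

```bash
python3 -c "
from bench import arm
print(arm.sign_off())"
```

```text
the job is handed in; nothing more can be done
None
```

The toolbox hangs on the scale hook with its latch closed, and the job was handed in at about 45 s of the 70 s allowed. The sign-off gave no verdict.

**What I did**
- **Latch:** I gripped the thumb grip and slid it home. At the end the box moved along with the latch, so it had reached its stop. The wrist picture afterwards showed the clamp plate at the middle of the front.
- **Lift and hang:** I gripped the handle about 30 mm to the left of its middle with the tool tilted about 30°, so the gripper stayed clear of the hook and scale tube. I then lifted the box, passed the bar over the hook tip and lowered it until the hook carried nearly all of the roughly 6 N. Then I let go and backed off.

**Last checks**
- **Tool:** It is unloaded and well away from the box.
- **Stillness:** Ten pictures in a row showed no movement beyond image noise.
- **Tilt:** The front edge of the lid shows about 3°, within the 12° limit.
- **Dip and height:** The hook had dipped about 21 mm by the tool height just before release. That puts the underside about 70 mm above the worktop.
- **Other things on the worktop:** All seven were unchanged in the scene view. The top view differed more at cup_a and the stopper (patch differences of 34 and 49, against 7 to 8 elsewhere). I put that down to the arm covering them, but did not look at that picture.

**Uncertain**
- **Hook position:** The two cameras disagreed by 5 to 8 mm about where the hook is sideways. It may sit up to about 8 mm from the middle of the handle, inside the 30 mm allowed.
- **Side force:** Before release, a side force of about 5 N in the hook would not fully ease out. It was gone after release.

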